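# Press the freshly glued marquetry pieces under their cauls and weights

### The job

Put the two uncovered marquetry pieces on the assembly board under pressure like the third: lay on each the caul from the blue tray that has exactly its outline and size, edges matching, then stand a weight upright in the middle of the caul, the larger green one on the oblong piece and the smaller red one on the round piece. Iron must never touch the bare marquetry, so the caul goes on first, and set everything down gently without dropping it. Leave the spare cauls in the tray and the piece already under its blue weight as they are.

Things in the scene. Friction and masses are not known exactly. Their poses are not given: they have to be found in the camera images.
- piece_oblong: the oblong glued-up piece: 84 x 56 mm, 7 mm thick, green marquetry with cream scrolls and a plum border, fixed on the tan assembly board (160 x 380 x 15 mm; its three pieces are about 120 mm apart). Origin: centre of its underside, 15 mm above the bench; x along its 84 mm side, z up. Its face is 7 mm above the origin. Board and tray stand left and right, either way round
- piece_round: the round glued-up piece that is still uncovered: 54 mm across, 7 mm thick, cream marquetry with plum scrolls and a green border, fixed on the same board. Origin: centre of its underside, 15 mm above the bench, z up. Its face is 7 mm above the origin
- caul_oblong: oblong caul (pressing block) for the oblong piece, 84 mm along its x by 56 mm along its y: plywood, cork-faced below, 18 mm thick; loose, flat on the tray's blue felt (6 mm above the bench). Origin: centre of its underside, z up. Tray: 320 x 410 mm, rim 15 mm wide, its top 18 mm above the bench; things in it stand about 115 to 125 mm apart
- caul_round: round caul for the round piece, 54 mm across: plywood, cork-faced below, 18 mm thick; loose, flat on the tray's blue felt (6 mm above the bench). Origin: centre of its underside, z up
- weight_large: the larger, green round iron weight, about 0.74 kg: base 60 mm across, 30 mm high; above it a neck 18 mm across, 12 mm high, then a bright steel knob 28 mm across from 42 to 60 mm (its top) above the underside. Take it by the knob. Origin: centre of its underside, z up; starts on the tray's felt
- weight_small: the smaller, red round iron weight, about 0.37 kg: base 44 mm across, 26 mm high; above it a neck 18 mm across, 12 mm high, then a bright steel knob 24 mm across from 38 to 54 mm (its top) above the underside. Take it by the knob. Origin: centre of its underside, z up; starts on the tray's felt
- spare_oblong: spare oblong caul, too small for this job, 56 mm along its x by 36 mm along its y: plywood, cork-faced below, 18 mm thick; loose, flat on the tray's blue felt (6 mm above the bench). Origin: centre of its underside, z up. Leave it
- spare_round: spare round caul, too small for this job, 36 mm across: plywood, cork-faced below, 18 mm thick; loose, flat on the tray's blue felt (6 mm above the bench). Origin: centre of its underside, z up. Leave it
- pressed_caul: round caul, 54 mm across and 18 mm thick, already in place on the third piece on the board. Origin: centre of its underside. Leave it
- pressed_weight: the blue round iron weight, about 0.37 kg: base 44 mm across, 26 mm high; above it a neck 18 mm across, 12 mm high, then a bright steel knob 24 mm across from 38 to 54 mm (its top) above the underside. Origin: centre of its underside, z up; on the third piece's caul, knob top 94 mm above the bench. Leave it
Things that resemble listed ones, but are neither listed nor needed, are in the scene too. Leave any pink or turquoise look-alike of the caul_oblong alone.

How it is judged:
By the outcome, as a careful person would: the job done as asked, in the order asked, and still so for the second after the job is handed in, with the robot touching nothing.
It also fails if it takes over 115 s, if anything falls off the work surface, if the arm or the gripper's body presses on something with over 40 N, if the wrist force passes 120 N, or if a joint passes its speed limit or range.

### The arm

A 7-joint arm with a two-finger parallel gripper is mounted at the origin on the work surface. World frame = base frame: x ahead of the robot, y to its left, z up, the work surface at z = 0. Lengths are in mm, angles in rad, forces in N, time in s.
With the tool pointing down it reaches from about 425 to 925 mm from the base axis. Payload 6.8 kg.
Tool frame: the origin (TCP) lies between the finger pads; the fingertips stand 19 mm ahead of it and the grasp point (between the pads) is the TCP; z points along the fingers, y is the line along which they close (so a half turn about z gives the same grasp; the last joint's range is limited). The gripper opens to 85 mm and grips with 20 to 120 N. Pads are 22 mm wide; open, the fingers measure 114 mm over their backs; the gripper's body (76 mm by 85 mm) begins 54 mm behind the grasp point. The pads swing forward as they close: fully open they stand 13 mm farther back than shut.
Start: joints at [-1.414, 0.477, 0.022, 1.555, -0.011, 1.109, -0.083], TCP at [176.654, 651.491, 250.308] pointing down, gripper open.
Joint ranges: [-2.96, 2.96], [-0.34, 2.1], [-1.41, 1.46], [0.24, 2.44], [-1.37, 4.51], [0.17, 1.92], [-2.96, 2.96]. Speed limits (rad/s): [2.39, 2.39, 3.14, 3.14, 3.14, 3.14, 3.14].

### API

Orientations are given as a rotation vector (axis times angle).
In Python, from bench import get_state, optics, manip gives the robot as it stands.
- The arm moves only by the tool drive_tool, never from a script. Its argument "steps" is text: rows parted by semicolons, each of 5 numbers parted by spaces: the opening, from 0 (shut) to 1 (fully open), then the shift along the tool's x, y, z each as a share of 0.3 m, from -1 to 1, then the turn about the tool's z as a share of pi rad, from -1 to 1. In form: hand x y z twist; .... A call has 1 to 5 rows; each row is the pose to reach, as a shift and turn from the pose commanded when the call began, along the tool's axes at that moment, turning the shorter way round; what a row does not reach only later rows make up. A row lasts 1/8 s, in which the tool goes at most 62.5 mm and 10.7 degrees, less where a joint would pass 70% of its speed; a pose out of reach is approached as far as the arm can. A call with a number of a shift or a turn outside -1 to 1 is refused whole. A call with a gripper value outside its range is refused whole. The fingers move at their own pace and stop on an object; the grip force is fixed at half the most. Time passes only in rows, so rows that repeat a pose let the fingers close. It gives the time, the measured TCP pose, the force, the opening and the grip force at its end, in the units of the state.
- get_state(): the state, without advancing time (a new reading comes with each control period).
- optics.read_camera(name): name is "scene" or "top"; returns a dict with "image" (480x640x3 uint8, red, green, blue), "depth" (480x640 float32, mm along the optical axis (not along the pixel's ray), 0 where there is no reading), "fx", "fy", "cx", "cy" (pixels), "position" and "attitude" of the camera in the world. Camera axes: x right, y down, z forward; pixel columns grow to the right and rows downward; lengths in mm; the calibration is good to about 2 mm. A picture is of the moment at which its call begins.
- manip.job_done(): hands the job in; it is judged then, once.
The state is a dict: "time_s": time; "qpos": joint angles; "joint_velocities": joint speeds; "joint_torque": joint torques, N m; "position": TCP position; "orientation": TCP orientation; "wrist_force": force on the tool from outside, world axes, zero at the start; "torque": the same for the moment, N m; "width": finger opening in mm; "grasp_force": force on a finger pad.
Only numpy, scipy, OpenCV 4.12 (cv2) and the standard library are available. Lean on these libraries where they do the work, as an engineer would, in place of code of your own. Each camera call takes 0.05 s, during which the arm holds its last target. There are 200 camera calls.

## Working session

There is one attempt and no reset: what is moved stays moved. The work goes in short steps, Python scripts to look and compute and a tool call to move; the robot and the scene stay as the last step left them, time stands still between calls to the robot, and variables do not carry over. Pictures are saved under pics/ and viewed, at most 14 in all, crops included, and the job is handed in when it is done.

Besides the shell and the picture viewer there is one more tool, called after "Emit:" in YAML: its name, and indented under it one key for each argument. drive_tool: Moves the arm, as the interface text tells. Shift numbers are shares of 0.3 m and turn numbers shares of pi rad, none past 1 either way. Its arguments: {"type":"object","properties":{"steps":{"type":"string"}},"required":["steps"]}

```bash
mkdir -p pics; ls; python3 - <<'E'
from bench import get_state, optics
import cv2, numpy as np
s=get_state(); print(s)
for n in("top","scene"):
    c=optics.read_camera(n); cv2.imwrite(f"pics/{n}0.png",c["image"][:,:,::-1]); np.savez(f"{n}0.npz",**c)
    print(n,c["fx"],c["fy"],c["cx"],c["cy"],c["position"],c["attitude"])
E
```

```text
pics
{'time_s': 0.0, 'qpos': array([-1.41409882,  0.47778529,  0.02235408,  1.55646379, -0.01147227,
        1.10927175, -0.08315745]), 'joint_velocities': array([ 3.02343464e-05, -5.11623909e-04, -1.76703599e-04,  1.43515109e-03,
       -2.48682460e-04, -1.41180739e-03, -5.91625887e-05]), 'joint_torque': array([ 3.33486760e-04, -5.96466100e+01,  1.60843939e+00, -2.81184608e+01,
        1.24968082e-02,  9.78285796e-03, -5.21581626e-06]), 'position': array([176.53943822, 650.93068534, 249.33068418]), 'orientation': array([-4.14775557e-01, -3.11401621e+00,  2.82474254e-03]), 'wrist_force': array([ 0.16856768, -0.36531338, -0.74269133]), 'torque': array([-0.04878975, -0.06479969,  0.01276159]), 'grasp_force': 0.0, 'width': 85.6984750514752}
top 542.718437867673 542.718437867673 327.2492508126108 243.38458886713124 [  92.04054098   -4.83417016 1351.26633978] [-2.04897968  2.15165864 -0.2414692 ]
scene 571.9589642794032 571.9589642794032 312.4135339036564 246.3912525529391 [1190.22788586   -7.08860128  784.07272417] [-1.71348583 -1.73435076  0.76968292]
```

View pics/top0.png

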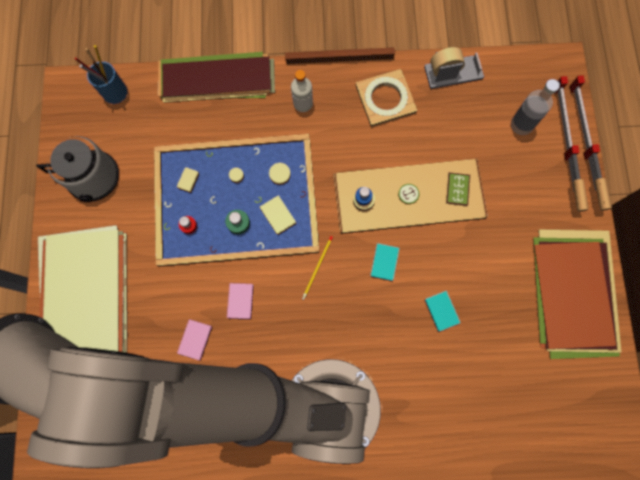

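View pics/scene0.png

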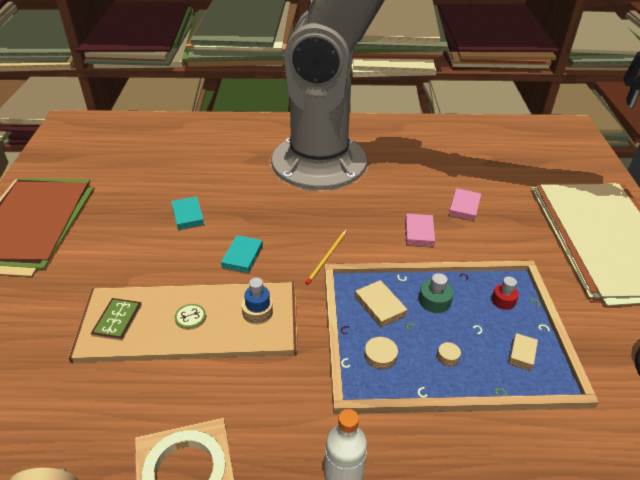

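Candidates for the cauls (top view): oblong cream caul (278,214), small oblong spare (187,180), pink look-alikes (240,300) and (195,340), turquoise ones (385,262) and (442,311). Round cauls: big (280,173), small spare (236,175). Weights: green (237,222), red (187,224), with the blue one (364,197) to be left. I choose the large oblong (278,214) and large round (280,173); their size gets checked in a rectified crop.

```bash
cat > h.py <<'E'
import cv2, numpy as np
from scipy.spatial.transform import Rotation as R
from bench import get_state, optics
def load(n,i=None):
    return optics.read_camera(n) if i is None else dict(np.load(f"{n}{i}.npz"))
def proj(c,P):
    P=np.atleast_2d(P).astype(float); Rm=R.from_rotvec(c["attitude"]).as_matrix()
    q=(P-c["position"])@Rm
    return np.c_[c["fx"]*q[:,0]/q[:,2]+c["cx"],c["fy"]*q[:,1]/q[:,2]+c["cy"]]
def rect(c,z,x0,x1,y0,y1,s=2):
    """ortho view of plane z: row 0 = x1, col 0 = y1 (up=+x, left=+y), s px/mm"""
    W=np.array([[x1,y1,z],[x1,y0,z],[x0,y0,z],[x0,y1,z]])
    d=np.float32([[0,0],[(y1-y0)*s,0],[(y1-y0)*s,(x1-x0)*s],[0,(x1-x0)*s]])
    H=cv2.getPerspectiveTransform(np.float32(proj(c,W)),d)
    return cv2.warpPerspective(c["image"],H,(int((y1-y0)*s),int((x1-x0)*s)),flags=cv2.INTER_CUBIC)
def cloud(c):
    v,u=np.mgrid[:480,:640]; d=c["depth"]
    q=np.stack([(u-c["cx"])*d/c["fx"],(v-c["cy"])*d/c["fy"],d],-1)
    return q@R.from_rotvec(c["attitude"]).as_matrix().T+c["position"]
E
python3 - <<'E'
from h import *
for n,pts in(("top",[(278,214),(187,180),(280,173),(236,175),(235,217),(186,222),(458,188),(409,194),(364,192)]),("scene",[(382,302),(524,352),(381,350),(449,352),(439,281),(509,283),(117,318),(190,316),(256,284)])):
    P=cloud(load(n,0)); print(n)
    for u,v in pts: print((u,v),P[v,u].round(1))
for n in("top","scene"):
    im=rect(load(n,0),24,420,720,-340,400,1); cv2.imwrite(f"pics/r{n}.png",im[:,:,::-1])
E
python3 -c "
import cv2,numpy as np
cv2.imwrite('pics/r.png',np.vstack([cv2.imread('pics/rtop.png'),cv2.imread('pics/rscene.png')]))"
```

```text
top
(278, 214) [482.8 108.   24.4]
(187, 180) [585.9 340.4  24.2]
(280, 173) [594.4 100.1  20.3]
(236, 175) [593.6 213.9  23.1]
(235, 217) [467.7 210.2  67.6]
(186, 222) [463.9 333.2  57.1]
(458, 188) [ 530.3 -356.6   21.2]
(409, 194) [ 518.3 -228.3   27.6]
(364, 192) [ 509.3 -108.8   88.6]
scene
(382, 302) [489.5 114.6  23.2]
(524, 352) [598.8 340.5  23.9]
(381, 350) [597.3 104.2  23.1]
(449, 352) [601.1 216.   24.7]
(439, 281) [475.4 213.   64. ]
(509, 283) [473.4 338.4  58.8]
(117, 318) [ 530.7 -352.9   19.5]
(190, 316) [ 524.6 -225.8   19.9]
(256, 284) [ 516.3 -105.7   93.6]
```

View pics/r.png

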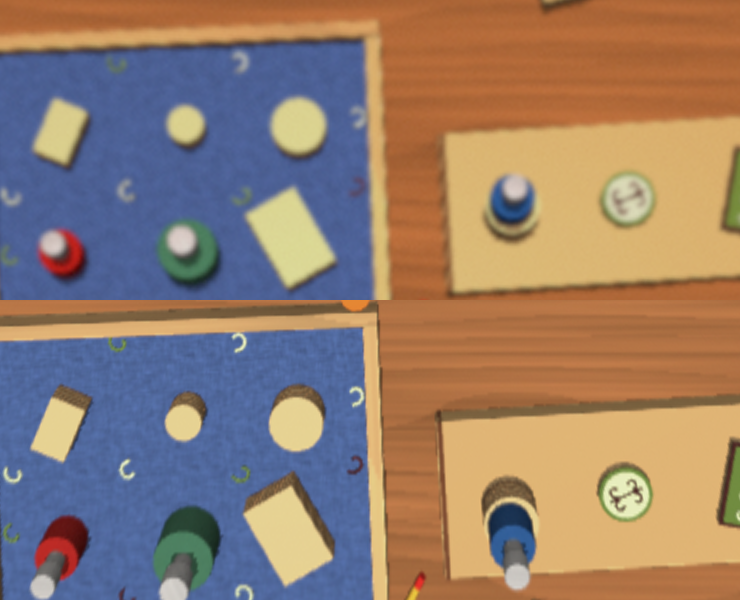

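```bash
cat > seg.py <<'E'
from h import *
def fit(c,z,x,y,kind,thr,bright=True,r=70,s=4,ch=0):
    im=rect(c,z,x-r,x+r,y-r,y+r,s)[:,:,ch].astype(int)
    m=((im>thr)==bright).astype(np.uint8)*255
    cs,_=cv2.findContours(m,cv2.RETR_EXTERNAL,cv2.CHAIN_APPROX_NONE)
    k=[k for k in cs if cv2.pointPolygonTest(cv2.convexHull(k),(r*s,r*s),False)>=0]
    k=max(k,key=cv2.contourArea); w=lambda p:np.array([x+r-(p[1]+.0)/s,y+r-p[0]/s])
    if kind=="rect":
        (u,v),(a,b),_=q=cv2.minAreaRect(k); bx=cv2.boxPoints(q); e=[bx[1]-bx[0],bx[2]-bx[1]]; e=max(e,key=np.linalg.norm)
        ang=np.degrees(np.arctan2(-e[0],-e[1]))%180
        m=cv2.moments(cv2.convexHull(k)); 
        return w((u,v)).round(1),w((m["m10"]/m["m00"],m["m01"]/m["m00"])).round(1),round(max(a,b)/s,1),round(min(a,b)/s,1),round(ang,1)
    (u,v),(a,b),_=cv2.fitEllipse(cv2.convexHull(k)); return w((u,v)).round(1),round(a/s,1),round(b/s,1)
E
python3 - <<'E'
from seg import *
for n in("top","scene"):
    c=load(n,0); print(n)
    for nm,z,x,y,k,t,b in[("co",24,484,110,"rect",170,1),("so",24,590,340,"rect",170,1),("cr",24,595,102,"e",170,1),("sr",24,595,214,"e",170,1),("po",22,530,-354,"rect",145,0),("pr",22,521,-227,"e",150,0)]:
        for tt in((t-20,t,t+20) if n=="top" else (t,)):
            try: print(nm,tt,fit(c,z,x,y,k,tt,bool(b)))
            except Exception as e: print(nm,e)
def crop(n,z,x,y): return rect(load(n,0),z,x-50,x+50,y-50,y+50,3)
rows=[np.hstack([crop("top",z,x,y),crop("scene",z,x,y)]) for z,x,y in[(22,530,-354),(22,521,-227)]]
cv2.imwrite("pics/p.png",np.vstack(rows)[:,:,::-1])
rows=[np.hstack([crop("top",z,x,y),crop("scene",z,x,y)]) for z,x,y in[(66,472,212),(60,468,335)]]
cv2.imwrite("pics/w.png",np.vstack(rows)[:,:,::-1])
E
```

```text
top
co 150 (array([483. , 110.1]), array([483.1, 110.1]), 86.2, 57.7, np.float32(30.3))
co 170 (array([483.1, 110. ]), array([483.1, 110. ]), 84.1, 55.8, np.float32(30.3))
co 190 (array([483., 110.]), array([483.1, 110. ]), 81.8, 53.4, np.float32(30.3))
so 150 (array([589.7, 340.6]), array([589.6, 340.5]), 58.0, 37.8, np.float32(157.4))
so 170 (array([589.5, 340.6]), array([589.5, 340.5]), 56.1, 35.8, np.float32(157.2))
so 190 (array([589.6, 340.6]), array([589.6, 340.6]), 53.7, 33.4, np.float32(157.5))
cr 150 (array([595.2, 102.1]), 54.8, 55.2)
cr 170 (array([595.1, 102.1]), 52.8, 53.1)
cr 190 (array([595.2, 102. ]), 50.4, 50.6)
sr 150 (array([596.4, 215. ]), 36.7, 37.0)
sr 170 (array([596.4, 215. ]), 34.8, 34.8)
sr 190 (array([596.4, 214.9]), 32.4, 32.6)
po 125 (array([ 527.4, -354.9]), array([ 527.5, -354.9]), 83.1, 53.3, np.float32(170.0))
po 145 (array([ 527.6, -355. ]), array([ 527.7, -355.1]), 86.2, 55.9, np.float32(169.9))
po 165 (array([ 527.7, -355.2]), array([ 527.8, -355.2]), 88.3, 58.2, np.float32(169.9))
pr max() iterable argument is empty
pr max() iterable argument is empty
pr 170 (array([ 518. , -226.9]), 50.4, 54.5)
scene
co 170 (array([484.6, 112.4]), array([484.6, 112.4]), 85.6, 56.8, np.float32(30.1))
so 170 (array([591.1, 342.7]), array([591. , 342.8]), 57.1, 36.3, np.float32(157.5))
cr 170 (array([596.3, 104.4]), 53.9, 54.6)
sr 170 (array([597.7, 217.2]), 35.8, 36.3)
po 145 (array([ 532.8, -352.3]), array([ 532.7, -352.4]), 87.8, 60.2, np.float32(170.0))
pr 150 (array([ 526.6, -225. ]), 54.5, 58.6)
```

View pics/p.png

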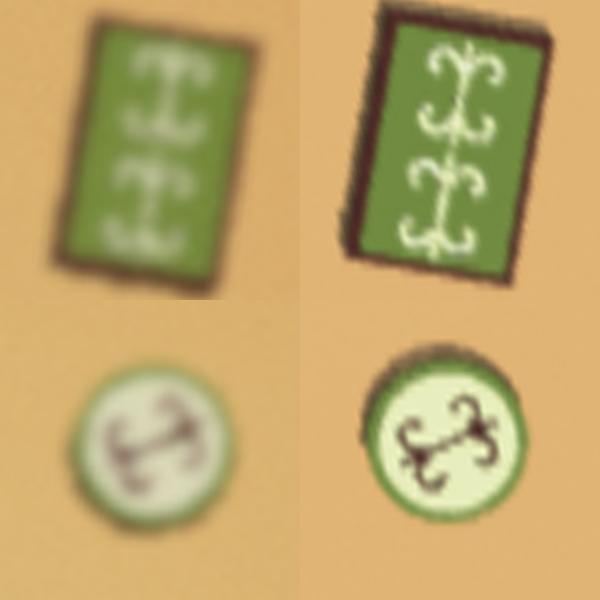

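View pics/w.png

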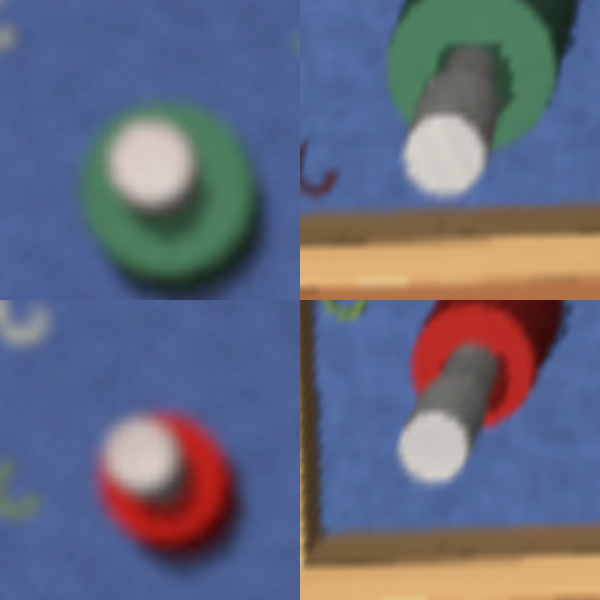

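```bash
cat >> seg.py <<'E'
def green(a): return a[...,1]-a[...,0]-12
def blue(a): return a[...,2]-150
def white(a): return 60-(a.max(-1)-a.min(-1))-200*(a.min(-1)<120)
def fit2(c,z,x,y,kind,f,r=45,s=4):
    im=rect(c,z,x-r,x+r,y-r,y+r,s).astype(int); m=(f(im)>0).astype(np.uint8)*255
    m=cv2.morphologyEx(m,cv2.MORPH_OPEN,np.ones((5,5)))
    cs,_=cv2.findContours(m,cv2.RETR_EXTERNAL,cv2.CHAIN_APPROX_NONE); k=cv2.convexHull(max(cs,key=cv2.contourArea))
    w=lambda p:np.array([x+r-p[1]/s,y+r-p[0]/s]).round(1); M=cv2.moments(k); ce=w((M["m10"]/M["m00"],M["m01"]/M["m00"]))
    if kind=="e": q=cv2.fitEllipse(k); return ce,w(q[0]),np.round(np.array(q[1])/s,1)
    q=cv2.minAreaRect(k); bx=cv2.boxPoints(q); e=max([bx[1]-bx[0],bx[2]-bx[1]],key=np.linalg.norm)
    return ce,w(q[0]),np.round(np.array(q[1])/s,1),np.degrees(np.arctan2(-e[0],-e[1])).round(1)%180
E
python3 - <<'E'
from seg import *
for n in("top","scene"):
    c=load(n,0); print(n)
    for a in[(22,530,-354,"rect",green),(22,521,-227,"e",blue),(66,472,212,"e",white),(60,468,335,"e",white),(94,512,-108,"e",white)]:
        r=22 if a[4] is white else 45
        print(a[:3],*fit2(c,*a,r=r))
E
```

```text
top
(22, 530, -354) [ 529.4 -356.1] [ 529.6 -356.1] [45.1 72.9] 170.1
(22, 521, -227) [ 522.9 -228.4] [ 522.9 -228.3] [43.6 43.7]
(66, 472, 212) [468.5 212.1] [468.5 212.2] [29.5 29.6]
(60, 468, 335) [467.  338.7] [467.  338.7] [24.  25.6]
(94, 512, -108) [ 507.4 -109.2] [ 502.  -107.9] [40.  45.6]
scene
(22, 530, -354) [ 530.2 -354.2] [ 530.2 -354.2] [48.2 76.1] 170.1
(22, 521, -227) [ 523.7 -226.2] [ 523.7 -226.2] [44.8 45.3]
(66, 472, 212) [470.4 214.1] [470.4 214.1] [27.7 29.4]
(60, 468, 335) [469.1 340.7] [469.2 340.7] [23.6 25.9]
(94, 512, -108) [ 512.8 -106.7] [ 512.8 -106.8] [23.6 25.1]
```

The rectified views show the big oblong caul (84x56, yaw 30°), the round caul (54), the pieces and both knobs clearly. The two cameras agree apart from a constant offset of about (1.3, 2.1) mm.

```bash
cat > go.py <<'E'
import sys; from h import *
def go(x,y,z,yaw):
    """print shares to bring measured tcp to x,y,z with closing line at yaw deg"""
    s=get_state(); M=R.from_rotvec(s["orientation"]).as_matrix()
    d=M.T@(np.array([x,y,z])-s["position"])/300
    cur=np.degrees(np.arctan2(M[1,1],M[0,1])); dy=(yaw-cur+90)%180-90
    print("pos",s["position"].round(1),"yaw",cur.round(1),"tilt",np.round(M[:,2],3),"t",round(s["time_s"],2),"w",round(s["width"],1),"F",s["wrist_force"].round(1),"q7",round(s["qpos"][6],2))
    print("shares",d.round(4),"twist",round(-dy/180,4),"rows",round(np.linalg.norm(d)*300/62.5,1),round(abs(dy)/10.7,1))
if __name__=="__main__": go(*map(float,sys.argv[1:5]))
E
python3 go.py 484 111 150 120.2
```

```text
pos [176.5 651.  249.4] yaw 74.8 tilt [-0.    -0.002 -1.   ] t 0.1 w 85.7 F [ 1.1 -0.   0.2] q7 -0.08
shares [-1.4602 -1.4685  0.334 ] twist -0.2521 rows 10.1 4.2
```

Emit:
drive_tool:
  steps: "1 -0.73 -0.73 0 0;1 -0.73 -0.73 0 0;1 -0.73 -0.73 0 0;1 -0.73 -0.73 0 0;1 -0.73 -0.73 0 0"

```text
time_s: 0.72
position: [331.5, 380.5, 250.1]
orientation: [-0.415, -3.114, 0.0]
wrist_force: [-0.5, 0.9, 0.2]
width: 85.4
grasp_force: 0.0
```

Emit:
drive_tool:
  steps: "1 -0.73 -0.73 0.334 -0.252;1 -0.73 -0.73 0.334 -0.252;1 -0.73 -0.73 0.334 -0.252;1 -0.73 -0.73 0.334 -0.252;1 -0.73 -0.73 0.334 -0.252"

```text
time_s: 1.35
position: [465.3, 149.2, 162.9]
orientation: [-0.827, 3.03, 0.001]
wrist_force: [0.7, 0.7, -0.6]
width: 85.3
grasp_force: 0.0
```

```bash
python3 - <<'E'
from go import *
go(484,111,60,120.2)
c=load("scene"); cv2.imwrite("pics/s1.png",c["image"][:,:,::-1])
P=cloud(c).reshape(-1,3)
d=P-get_state()["position"]; m=(np.hypot(d[:,0],d[:,1])<70)&(P[:,2]>50)&(P[:,2]<200); print(np.percentile(P[m,2],[0.2,0.5,1,2,5]))
E
```

```text
pos [465.3 149.2 162.9] yaw 120.5 tilt [ 0.     0.001 -1.   ] t 1.35 w 85.3 F [ 0.7  0.7 -0.6] q7 1.73
shares [ 0.0112 -0.1414  0.3431] twist 0.0019 rows 1.8 0.0
[51.43065591 51.91786785 52.58148508 55.50143785 61.15352392]
```

View pics/s1.png

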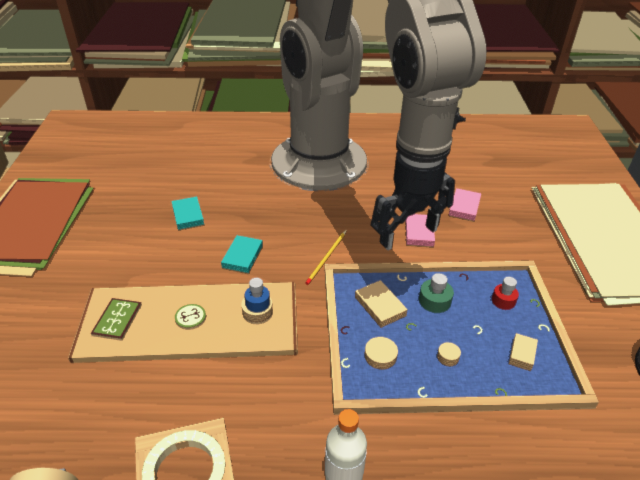

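The arm is over the tray at its left; the fingertips show at about (388,240) and (433,225). Everything else is unchanged. I go down to z=60 and measure the tip height.

Emit:
drive_tool:
  steps: "1 0.011 -0.141 0.1 0;1 0.011 -0.141 0.24 0;1 0.011 -0.141 0.343 0;1 0.011 -0.141 0.343 0;1 0.011 -0.141 0.343 0"

```text
time_s: 2.02
position: [483.6, 112.1, 61.3]
orientation: [-0.818, 3.032, 0.0]
wrist_force: [1.1, -0.1, 0.4]
width: 85.3
grasp_force: 0.0
```

```bash
python3 - <<'E'
from go import *
go(484,111,26,120.2)
for n in("scene","top"):
    c=load(n); P=cloud(c); p=get_state()["position"]; yaw=np.radians(120.2)
    d=P-p; t=d[...,0]*np.cos(yaw)+d[...,1]*np.sin(yaw); o=-d[...,0]*np.sin(yaw)+d[...,1]*np.cos(yaw)
    for sg in(1,-1):
        m=(np.abs(o)<14)&(t*sg>36)&(t*sg<62)&(P[...,2]>28)&(P[...,2]<110)&(c["image"].max(-1)<110)
        print(n,sg,m.sum(),np.percentile(P[m][:,2],[0,2,5,20]).round(1) if m.sum()>5 else "", t[m].min().round(1) if m.any() else "",t[m].max().round(1) if m.any() else "",o[m].mean().round(1) if m.any() else "")
cv2.imwrite("pics/s2.png",cv2.resize(load("scene")["image"][150:330,290:530,::-1],(720,540)))
E
```

```text
pos [483.6 112.1  61.3] yaw 120.2 tilt [ 0.001  0.    -1.   ] t 2.02 w 85.3 F [ 1.1 -0.1  0.4] q7 1.86
shares [ 0.0008 -0.0038  0.1177] twist -0.0001 rows 0.6 0.0
scene 1 262 [54.8 57.9 60.2 69.7] 36.9 61.8 -4.1
scene -1 228 [55.4 61.  63.5 72.1] -61.7 -36.4 -7.4
top 1 0    
top -1 0
```

View pics/s2.png

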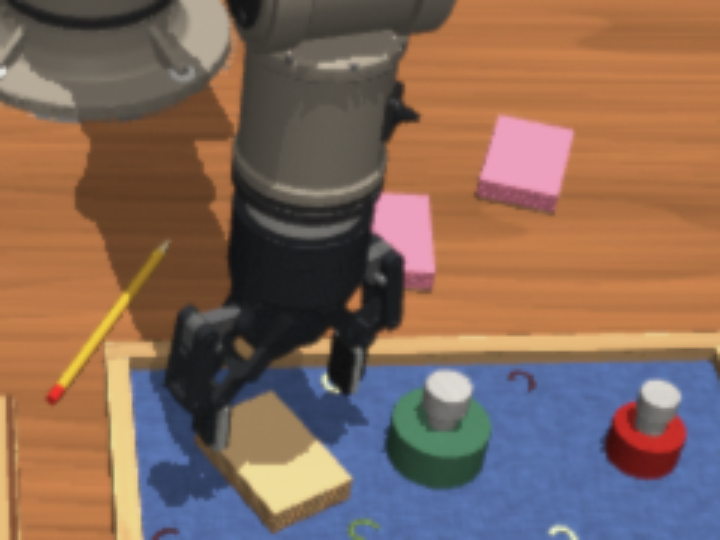

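The fingers straddle the caul across its short sides. Open, the tips lie about 6 mm below the TCP, so I grasp at TCP z≈22.

Emit:
drive_tool:
  steps: "1 0.001 -0.004 0.07 0;1 0.001 -0.004 0.13 0;1 0.001 -0.004 0.131 0;1 0.001 -0.004 0.131 0"

```text
time_s: 2.68
position: [484.1, 110.8, 22.1]
orientation: [-0.818, 3.032, 0.0]
wrist_force: [0.3, -0.4, 0.3]
width: 85.2
grasp_force: 0.0
```

Emit:
drive_tool:
  steps: "0 0 0 0 0;0 0 0 0 0;0 0 0 0 0;0 0 0 0 0;0 0 0 0 0"

```text
time_s: 3.3
position: [484.0, 110.8, 22.1]
orientation: [-0.818, 3.032, 0.001]
wrist_force: [-1.4, -0.1, 8.3]
width: 54.6
grasp_force: 63.0
```

Emit:
drive_tool:
  steps: "0 0 0 0 0;0 0 0 -0.02 0;0 0 0 -0.1 0;0 0 0 -0.2 0;0 0 0 -0.3 0"

```text
time_s: 3.92
position: [483.3, 110.5, 112.3]
orientation: [0.818, -3.033, 0.0]
wrist_force: [0.8, -0.3, -0.7]
width: 54.8
grasp_force: 63.6
```

```bash
python3 - <<'E'
from go import *
go(483.5,112,120,120.2)
E
```

```text
pos [483.3 110.5 112.3] yaw 120.2 tilt [-0. -0. -1.] t 3.92 w 54.8 F [ 0.8 -0.3 -0.7] q7 1.84
shares [-0.0033  0.0041 -0.0257] twist -0.0001 rows 0.1 0.0
```

Emit:
drive_tool:
  steps: "0 0 0 -0.13 0;0 0 0 -0.13 0"

```text
time_s: 4.18
position: [485.4, 111.1, 153.1]
orientation: [-0.816, 3.027, 0.001]
wrist_force: [0.8, 0.5, -0.8]
width: 54.9
grasp_force: 63.6
```

```bash
python3 go.py 530 -355.2 150 80.1;  python3 go.py 483 0 150 120.2
```

```text
pos [485.4 111.1 153.1] yaw 120.2 tilt [ 0.006  0.002 -1.   ] t 4.17 w 54.9 F [ 0.8  0.5 -0.8] q7 1.83
shares [ 0.6527 -1.4185  0.0077] twist 0.2226 rows 7.5 3.7
pos [485.4 111.1 153.1] yaw 120.2 tilt [ 0.006  0.002 -1.   ] t 4.17 w 54.9 F [ 0.8  0.5 -0.8] q7 1.83
shares [ 0.193  -0.3162  0.0095] twist -0.0001 rows 1.8 0.0
```

Emit:
drive_tool:
  steps: "0 0.326 -0.709 0 0;0 0.326 -0.709 0 0;0 0.326 -0.709 0 0;0 0.326 -0.709 0 0;0 0.326 -0.709 0 0"

```text
time_s: 4.8
position: [504.9, -127.1, 149.6]
orientation: [0.806, -3.035, 0.002]
wrist_force: [-0.1, 0.0, -0.9]
width: 54.5
grasp_force: 63.6
```

Emit:
drive_tool:
  steps: "0 0.326 -0.709 0 0.2226;0 0.326 -0.709 0 0.2226;0 0.326 -0.709 0 0.2226;0 0.326 -0.709 0 0.2226;0 0.326 -0.709 0 0.2226"

```text
time_s: 5.42
position: [527.2, -358.7, 149.3]
orientation: [-0.279, -3.128, 0.004]
wrist_force: [-0.2, 0.4, -1.3]
width: 54.6
grasp_force: 63.7
```

```bash
python3 go.py 530 -355.2 90 80.1
```

```text
pos [ 527.2 -358.7  149.3] yaw 79.8 tilt [-0.001 -0.002 -1.   ] t 5.42 w 54.6 F [-0.2  0.4 -1.3] q7 2.15
shares [-0.0074  0.0137  0.1978] twist -0.0016 rows 1.0 0.0
```

Emit:
drive_tool:
  steps: "0 -0.007 0.014 0.15 -0.0016;0 -0.007 0.014 0.29 -0.0016;0 -0.007 0.014 0.29 -0.0016;0 -0.007 0.014 0.29 -0.0016"

```text
time_s: 5.92
position: [531.9, -351.2, 64.2]
orientation: [0.261, 3.13, -0.0]
wrist_force: [0.1, 0.1, -0.1]
width: 54.3
grasp_force: 63.7
```

```bash
python3 - <<'E'
from go import *
go(530,-355.2,60,80.1)
a=[]
for n in("top","scene"):
    c=load(n); np.savez(f"{n}1.npz",**c); a.append(rect(c,62-18,460,600,-425,-285,2.5)); a.append(rect(c,62,460,600,-425,-285,2.5))
im=np.vstack([np.hstack(a[:2]),np.hstack(a[2:])]); cv2.imwrite("pics/h1.png",cv2.resize(im,(600,600))[:,:,::-1])
E
```

```text
pos [ 531.9 -351.2   64.2] yaw 80.5 tilt [ 0.001 -0.    -1.   ] t 5.92 w 54.3 F [ 0.1  0.1 -0.1] q7 2.19
shares [ 0.0039 -0.0143  0.014 ] twist 0.0021 rows 0.1 0.0
```

View pics/h1.png

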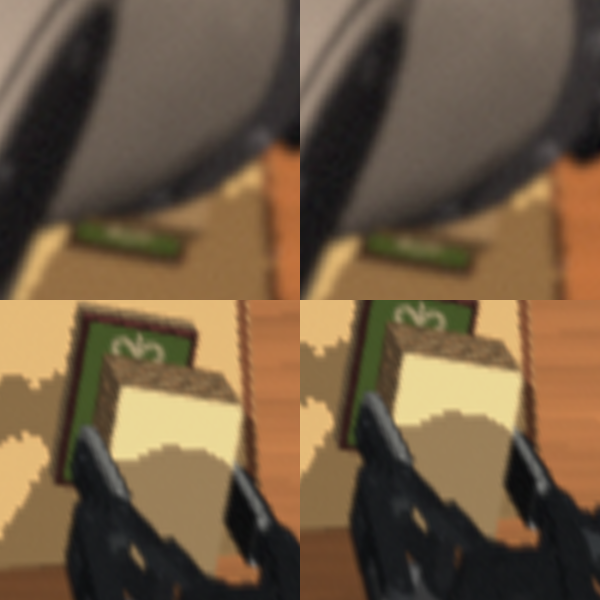

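Emit:
drive_tool:
  steps: "0 0.004 -0.0143 0.014 0.002;0 0.004 -0.0143 0.014 0.002;0 0.004 -0.0143 0.014 0.002;0 0.004 -0.0143 0.014 0.002"

```text
time_s: 6.52
position: [529.3, -355.7, 59.0]
orientation: [0.272, 3.13, 0.0]
wrist_force: [0.5, -0.8, -1.0]
width: 54.7
grasp_force: 63.7
```

```bash
cat >> seg.py <<'E'
def local(c,p,yaw,z,L=60,s=4):
    """view of plane z centred p; columns = local x (yaw) -L..L, rows = local y -L..L"""
    g=np.arange(-L,L,1/s); X,Y=np.meshgrid(g,g); t=np.radians(yaw)
    W=np.stack([p[0]+X*np.cos(t)-Y*np.sin(t),p[1]+X*np.sin(t)+Y*np.cos(t),np.full_like(X,z)],-1).reshape(-1,3)
    q=proj(c,W).astype(np.float32).reshape(*X.shape,2)
    return cv2.remap(c["image"],q[...,0],q[...,1],cv2.INTER_CUBIC),g
def edge(prof,g,lo,hi):
    d=np.gradient(cv2.GaussianBlur(prof.reshape(1,-1).astype(np.float32),(9,1),0)[0]); m=(g>lo)&(g<hi); i=np.argmax(np.abs(d)*m)
    w=slice(max(i-6,0),i+7); return round(float((g[w]*np.abs(d[w])).sum()/np.abs(d[w]).sum()),2),round(float(d[i]),1)
E
python3 - <<'E'
from go import *; from seg import *
s=get_state(); p=s["position"]; go(530,-355.2,60,80.1)
c=load("scene"); yaw=-9.9
im,g=local(c,p,yaw,p[2]+1.9); r=im[...,0].astype(float)
cv2.imwrite("pics/l1.png",im[:,:,::-1])
# lit far part: local x in 25..38
for x0 in(20,25,30,35):
    col=r[:,(g>x0)&(g<x0+5)].mean(1); print(x0,edge(col,g,-38,-18),edge(col,g,18,38))
for y0 in(-20,-10,0,10,18):
    row=r[(g>y0)&(g<y0+5)].mean(0); print("far",y0,edge(row,g,32,55))
E
```

```text
pos [ 529.3 -355.7   59. ] yaw 80.0 tilt [ 0.  0. -1.] t 6.53 w 54.7 F [ 0.5 -0.8 -1. ] q7 2.2
shares [-0.0021  0.002  -0.0032] twist -0.0003 rows 0.0 0.0
20 (-36.51, -8.4) (28.28, -11.6)
25 (-28.99, 10.5) (28.53, -13.1)
30 (-28.48, 11.9) (28.27, -12.3)
35 (-28.2, 10.7) (28.28, -12.2)
far -20 (43.41, -8.5)
far -10 (43.65, -8.7)
far 0 (43.49, -8.4)
far 10 (43.7, -8.9)
far 18 (43.77, -7.9)
```

View pics/l1.png

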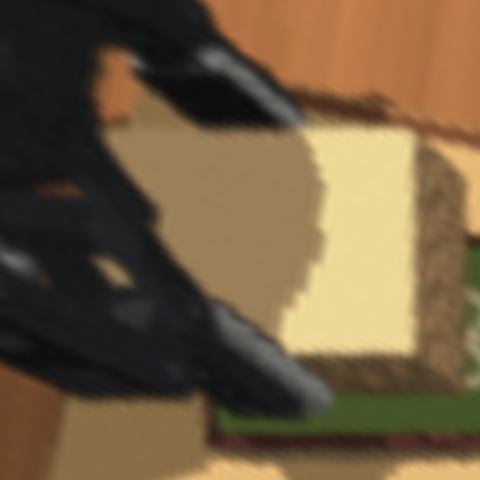

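```bash
python3 - <<'E'
from seg import *
for n in("scene","top"):
    c=load(n,0); p=(530.2,-354.2) if n=="scene" else (529.5,-356.1)
    im,g=local(c,p,-9.9,22); r=im[...,0].astype(float); d=im[...,1].astype(float)-im[...,0]
    print(n)
    for x0 in(-30,-20,-10,0,10,20,30):
        m=(g>x0)&(g<x0+5); print(x0,"outer",edge(r[:,m].mean(1),g,-34,-25.5)[0],edge(r[:,m].mean(1),g,25.5,34)[0],"inner",edge(d[:,m].mean(1),g,-27,-18)[0],edge(d[:,m].mean(1),g,18,27)[0])
    for y0 in(-20,-10,0,10,15):
        m=(g>y0)&(g<y0+5); print(y0,"outer",edge(r[m].mean(0),g,-47,-40)[0],edge(r[m].mean(0),g,40,47)[0],"inner",edge(d[m].mean(0),g,-41,-32)[0],edge(d[m].mean(0),g,32,41)[0])
E
```

```text
scene
-30 outer -27.78 32.7 inner -24.56 24.54
-20 outer -27.76 31.73 inner -24.76 24.94
-10 outer -27.98 31.97 inner -24.8 24.69
0 outer -27.78 31.77 inner -24.79 24.91
10 outer -27.73 31.92 inner -24.76 24.69
20 outer -27.78 31.7 inner -24.98 24.79
30 outer -27.76 31.67 inner -24.82 24.71
-20 outer -41.69 46.89 inner -38.95 38.61
-10 outer -41.54 46.71 inner -38.93 38.81
0 outer -41.84 46.73 inner -38.78 38.94
10 outer -41.76 46.51 inner -38.65 38.68
15 outer -41.84 46.78 inner -38.72 38.79
top
-30 outer -27.76 28.81 inner -25.23 23.6
-20 outer -27.31 28.92 inner -24.83 24.52
-10 outer -28.7 27.88 inner -24.37 24.98
0 outer -28.25 28.33 inner -25.4 25.45
10 outer -27.73 28.94 inner -25.22 24.1
20 outer -27.35 29.38 inner -24.58 24.79
30 outer -28.68 28.12 inner -25.85 25.27
-20 outer -45.69 41.3 inner -40.11 38.3
-10 outer -44.53 42.19 inner -39.0 39.42
0 outer -45.7 41.32 inner -40.14 38.84
10 outer -44.51 40.61 inner -39.0 39.63
15 outer -44.75 41.93 inner -39.46 39.16
```

```bash
python3 go.py 529 -354 38.6 80.1
```

```text
pos [ 529.3 -355.7   59. ] yaw 80.1 tilt [ 0.  0. -1.] t 6.58 w 54.4 F [-0.2 -0.2 -0.3] q7 2.2
shares [0.0018 0.0054 0.068 ] twist -0.0003 rows 0.3 0.0
```

Emit:
drive_tool:
  steps: "0 0.002 0.0054 0.02 0;0 0.002 0.0054 0.04 0;0 0.002 0.0054 0.055 0;0 0.002 0.0054 0.068 0;0 0.002 0.0054 0.068 0"

```text
time_s: 7.2
position: [528.9, -354.1, 38.4]
orientation: [-0.273, -3.13, 0.0]
wrist_force: [-0.1, -0.2, -0.3]
width: 54.7
grasp_force: 63.7
```

```bash
python3 - <<'E'
from go import *; from seg import *
go(529,-354,38.1,80.1); s=get_state(); p=s["position"]
c=load("scene")
im,g=local(c,(530.2,-354.2),-9.9,p[2]+1.9); r=im[...,0].astype(float)
for x0 in(25,30,35):
    col=r[:,(g>x0)&(g<x0+5)].mean(1); print(x0,edge(col,g,-38,-18),edge(col,g,18,38))
for y0 in(-20,-10,0,10,18):
    row=r[(g>y0)&(g<y0+5)].mean(0); print("far",y0,edge(row,g,32,55))
E
```

```text
pos [ 528.9 -354.1   38.4] yaw 80.0 tilt [-0.  0. -1.] t 7.2 w 54.7 F [-0.1 -0.2 -0.3] q7 2.21
shares [-0.0003  0.0005  0.0011] twist -0.0003 rows 0.0 0.0
25 (-28.0, 0.6) (28.27, -12.8)
30 (-28.01, 0.6) (28.44, -13.3)
35 (-38.48, 2.9) (28.24, -12.4)
far -20 (42.53, -8.3)
far -10 (42.43, -8.8)
far 0 (42.38, -8.9)
far 10 (42.45, -8.6)
far 18 (42.35, -8.6)
```

Emit:
drive_tool:
  steps: "0 0 0 0.002 0;0 0 0 0.003 0;0 0 0 0.003 0"

```text
time_s: 7.62
position: [528.9, -354.1, 38.2]
orientation: [0.273, 3.129, 0.0]
wrist_force: [-2.5, 0.9, 5.2]
width: 54.7
grasp_force: 64.5
```

Emit:
drive_tool:
  steps: "1 0 0 0 0;1 0 0 0 0;1 0 0 0 0;1 0 0 0 0;1 0 0 -0.05 0"

```text
time_s: 8.25
position: [528.1, -353.5, 52.1]
orientation: [-0.272, -3.127, -0.002]
wrist_force: [0.1, -0.1, -0.9]
width: 85.3
grasp_force: 0.0
```

Emit:
drive_tool:
  steps: "1 0 0 -0.1 0;1 0 0 -0.25 0;1 0 0 -0.42 0;1 0 0 -0.42 0"

```text
time_s: 8.75
position: [531.1, -356.1, 184.3]
orientation: [0.273, 3.121, -0.006]
wrist_force: [-0.7, -0.4, -0.5]
width: 85.2
grasp_force: 0.0
```

```bash
python3 - <<'E'
from go import *; from seg import *
go(470,0,170,80.1); c=load("scene")
im,g=local(c,(530.2,-354.2),-9.9,40); r=im[...,0].astype(float)
for x0 in(10,20,30,35):
    col=r[:,(g>x0)&(g<x0+5)].mean(1); print(x0,edge(col,g,-34,-22),edge(col,g,22,34))
for y0 in(-20,-10,0,10,18):
    row=r[(g>y0)&(g<y0+5)].mean(0); print("far",y0,edge(row,g,37,50),edge(row,g,-50,-37))
cv2.imwrite("pics/s3.png",c["image"][:,:,::-1])
print(fit(c,24,596.3,104.4,"e",170))
E
```

```text
pos [ 531.1 -356.1  184.3] yaw 80.0 tilt [ 0.008 -0.004 -1.   ] t 8.75 w 85.2 F [-0.7 -0.4 -0.5] q7 2.13
shares [0.4068 1.134  0.0409] twist -0.0005 rows 5.8 0.0
10 (-28.21, 0.5) (28.27, -12.3)
20 (-28.02, 0.5) (28.03, -12.1)
30 (-28.03, 0.5) (28.29, -12.7)
35 (-28.52, 0.5) (27.99, -12.3)
far -20 (42.28, -8.9) (-50.47, 1.2)
far -10 (42.23, -8.2) (-42.27, 1.1)
far 0 (42.22, -8.6) (-42.12, 1.1)
far 10 (42.2, -8.6) (-42.04, 1.2)
far 18 (42.52, -8.5) (-41.99, 1.0)
(array([596.3, 104.4]), 54.0, 54.8)
```

View pics/s3.png

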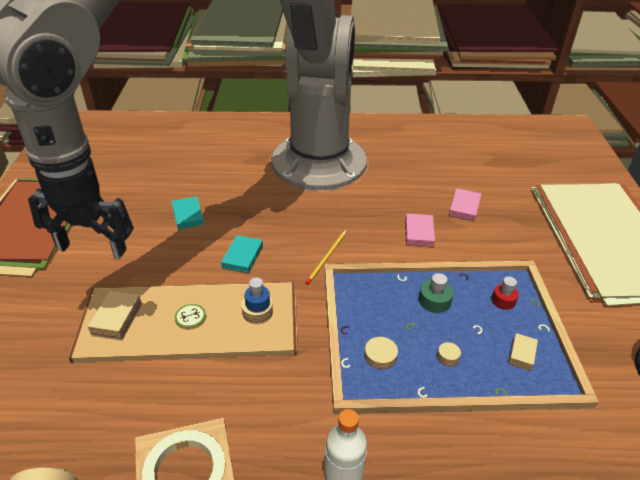

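The oblong caul sits square on its piece, at pixel (115,315), with its edges within 0.3 mm. Next is the round caul at (381,350).

```bash
python3 go.py 596 103.5 130 60
```

```text
pos [ 529.9 -354.9  181.7] yaw 80.0 tilt [ 0.005 -0.002 -1.   ] t 8.8 w 85.6 F [ 1.1 -0.1 -0.7] q7 2.13
shares [0.0483 1.5432 0.1701] twist 0.1113 rows 7.5 1.9
```

Emit:
drive_tool:
  steps: "1 0.02 0.77 0.07 0;1 0.02 0.77 0.07 0;1 0.02 0.77 0.07 0;1 0.02 0.77 0.07 0;1 0.02 0.77 0.07 0"

```text
time_s: 9.43
position: [562.8, -120.0, 156.1]
orientation: [-0.26, -3.128, -0.003]
wrist_force: [0.7, -0.6, 0.1]
width: 85.7
grasp_force: 0.0
```

Emit:
drive_tool:
  steps: "1 0.025 0.773 0.08 0.11;1 0.025 0.773 0.08 0.11;1 0.025 0.773 0.08 0.11;1 0.025 0.773 0.08 0.11;1 0.025 0.773 0.08 0.11"

```text
time_s: 10.05
position: [595.1, 108.5, 132.3]
orientation: [-0.796, -3.037, -0.0]
wrist_force: [0.5, -0.4, -0.3]
width: 85.2
grasp_force: 0.0
```

Emit:
drive_tool:
  steps: "1 0 0 0 0;1 0 0 0 0"

```text
time_s: 10.3
position: [595.5, 101.6, 133.7]
orientation: [0.812, 3.035, -0.002]
wrist_force: [0.3, 0.1, -0.5]
width: 85.2
grasp_force: 0.0
```

```bash
python3 go.py 596 103.5 22 60
```

```text
pos [595.5 101.6 133.7] yaw 60.1 tilt [-0.    -0.001 -1.   ] t 10.3 w 85.2 F [ 0.3  0.1 -0.5] q7 1.07
shares [0.002  0.0066 0.3724] twist 0.0003 rows 1.8 0.0
```

Emit:
drive_tool:
  steps: "1 0.002 0.0066 0.15 0;1 0.002 0.0066 0.28 0;1 0.002 0.0066 0.35 0;1 0.002 0.0066 0.3724 0;1 0.002 0.0066 0.3724 0"

```text
time_s: 10.92
position: [596.6, 105.8, 22.5]
orientation: [0.808, 3.035, 0.0]
wrist_force: [-0.4, 0.3, 0.1]
width: 84.9
grasp_force: 0.0
```

```bash
python3 go.py 596 103.5 22 60
```

```text
pos [596.6 105.8  22.5] yaw 60.2 tilt [ 0.001  0.    -1.   ] t 10.93 w 84.9 F [-0.4  0.3  0.1] q7 1.14
shares [-0.0019 -0.0077  0.0018] twist 0.0011 rows 0.0 0.0
```

Emit:
drive_tool:
  steps: "1 -0.002 -0.008 0.002 0;1 -0.002 -0.008 0.002 0;0 -0.002 -0.008 0.002 0;0 -0.002 -0.008 0.002 0;0 -0.002 -0.008 0.002 0"

```text
time_s: 11.55
position: [595.7, 104.1, 22.1]
orientation: [0.806, 3.036, 0.001]
wrist_force: [-2.2, 0.7, 6.8]
width: 51.9
grasp_force: 62.3
```

Emit:
drive_tool:
  steps: "0 0 0 0 0;0 0 0 0 0;0 0 0 0 0"

```text
time_s: 11.92
position: [595.7, 104.1, 22.1]
orientation: [0.806, 3.036, 0.001]
wrist_force: [-2.1, -0.1, 6.3]
width: 52.4
grasp_force: 62.3
```

Emit:
drive_tool:
  steps: "0 0 0 -0.02 0;0 0 0 -0.15 0;0 0 0 -0.3 0;0 0 0 -0.43 0;0 0 0 -0.43 0"

```text
time_s: 12.55
position: [597.5, 104.1, 153.8]
orientation: [0.805, 3.031, 0.005]
wrist_force: [-0.1, -0.4, -0.6]
width: 51.8
grasp_force: 62.8
```

```bash
python3 go.py 522.5 -227 150 60
```

```text
pos [597.5 104.1 153.8] yaw 60.2 tilt [ 0.006  0.002 -1.   ] t 12.55 w 51.8 F [-0.1 -0.4 -0.6] q7 1.06
shares [-0.3307 -1.0821  0.009 ] twist 0.0013 rows 5.4 0.0
```

Emit:
drive_tool:
  steps: "0 -0.33 -0.95 0 0;0 -0.33 -0.95 0 0;0 -0.33 -0.95 0 0;0 -0.33 -0.95 0 0;0 -0.33 -0.95 0 0"

```text
time_s: 13.18
position: [538.4, -195.0, 149.5]
orientation: [-0.808, -3.034, 0.001]
wrist_force: [-0.1, 0.2, -1.1]
width: 52.0
grasp_force: 62.8
```

Emit:
drive_tool:
  steps: "0 0 -0.13 0 0;0 0 -0.13 0 0;0 0 -0.13 0.02 0;0 0 -0.13 0.02 0"

```text
time_s: 13.68
position: [520.8, -224.6, 143.2]
orientation: [-0.802, -3.036, -0.001]
wrist_force: [0.4, 0.6, -0.9]
width: 52.2
grasp_force: 62.8
```

```bash
python3 go.py 522.9 -226.5 60 60
```

```text
pos [ 520.8 -224.6  143.2] yaw 60.4 tilt [-0.002  0.001 -1.   ] t 13.68 w 52.2 F [ 0.4  0.6 -0.9] q7 1.65
shares [-0.0099 -0.002   0.2774] twist 0.0022 rows 1.3 0.0
```

Emit:
drive_tool:
  steps: "0 -0.008 -0.002 0.12 0.002;0 -0.008 -0.002 0.22 0.002;0 -0.008 -0.002 0.277 0.002;0 -0.008 -0.002 0.277 0.002;0 -0.008 -0.002 0.277 0.002"

```text
time_s: 14.3
position: [523.1, -228.4, 62.1]
orientation: [0.815, 3.032, -0.0]
wrist_force: [0.1, 0.0, -0.0]
width: 51.8
grasp_force: 62.8
```

```bash
python3 - <<'E'
from go import *; from seg import *
go(523.7,-226.2,60,60); p=get_state()["position"]
c=load("scene"); im,g=local(c,p,60,p[2]+1.9,50,6); np.savez("scene2.npz",**c)
cv2.imwrite("pics/l2.png",im[:,:,::-1])
E
```

```text
pos [ 523.1 -228.4   62.1] yaw 59.9 tilt [ 0.001 -0.    -1.   ] t 14.3 w 51.8 F [ 0.1  0.  -0. ] q7 1.72
shares [0.002  0.0074 0.0071] twist -0.0005 rows 0.1 0.0
```

View pics/l2.png

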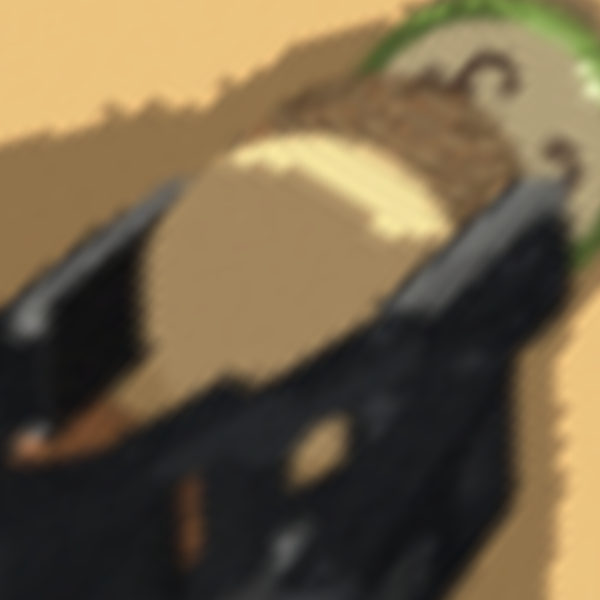

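```bash
cat >> seg.py <<'E'
from scipy.optimize import least_squares
def arc(c,p,z,rad=27.3):
    im,g=local(c,p,0,z,50,4); r=cv2.GaussianBlur(im,(5,5),0)[...,0].astype(float)
    pts=[]
    for a in np.radians(np.arange(-60,60,2.)):   # rays toward +x (camera side)
        t=np.arange(15,36,.25); X=t*np.cos(a); Y=t*np.sin(a)
        pr=cv2.remap(r.astype(np.float32),((X+50)*4).astype(np.float32)[None],((Y+50)*4).astype(np.float32)[None],1)[0]
        d=np.diff(pr); i=np.argmin(d)
        if d[i]<-8 and pr[:i+1].max()>200: pts.append((X[i]+.125,Y[i]))
    q=np.array(pts); f=least_squares(lambda v:np.hypot(q[:,0]-v[0],q[:,1]-v[1])-rad,[0,0],loss="soft_l1",f_scale=.3)
    return len(q),f.x.round(2),np.abs(f.fun).mean().round(2),(np.array(p[:2])+f.x).round(2)
E
python3 - <<'E'
from seg import *
print(arc(load("scene",0),(596.3,104.4),24))
p=np.array([523.1,-228.4,62.1]); print(arc(load("scene",2),p,64)); print(arc(load("scene",2),p,64,27.))
c=load("scene",0)  # piece outer and inner
im,g=local(c,(523.7,-226.2),0,22,50,4); r=im[...,0].astype(float); d=im[...,2].astype(float)
i=(np.abs(g)<3)
print(edge(r[i].mean(0),g,-31,-24),edge(d[i].mean(0),g,-27,-18),edge(d[i].mean(0),g,18,26),edge(d[:,i].mean(1),g,-26,-18),edge(d[:,i].mean(1),g,18,26),edge(r[:,i].mean(1),g,-31,-24.5),edge(r[:,i].mean(1),g,24.5,31))
E
```

```text
(60, array([-0.25, -0.07]), np.float64(0.19), array([596.05, 104.33]))
(41, array([0.65, 0.43]), np.float64(0.2), array([ 523.75, -227.97]))
(41, array([0.98, 0.37]), np.float64(0.2), array([ 524.08, -228.03]))
(-27.0, -8.3) (-22.92, 7.1) (22.88, -8.1) (-23.04, 9.9) (22.97, -10.5) (-26.79, -9.2) (28.76, 8.4)
```

```bash
python3 go.py 522.95 -226.6 38.8 60
```

```text
pos [ 523.2 -228.5   62.3] yaw 59.9 tilt [ 0.002 -0.001 -1.   ] t 14.35 w 52.2 F [-0.2  0.1 -1. ] q7 1.72
shares [0.004  0.005  0.0785] twist -0.0006 rows 0.4 0.0
```

Emit:
drive_tool:
  steps: "0 0.004 0.005 0.025 0;0 0.004 0.005 0.045 0;0 0.004 0.005 0.06 0;0 0.004 0.005 0.07 0;0 0.004 0.005 0.07 0"

```text
time_s: 14.98
position: [521.9, -226.4, 40.0]
orientation: [-0.816, -3.033, 0.0]
wrist_force: [0.7, -0.3, 0.0]
width: 52.1
grasp_force: 62.8
```

```bash
python3 - <<'E'
from go import *; from seg import *
go(522.95,-226.6,38,60); p=get_state()["position"]; print(arc(load("scene"),p,p[2]+1.9))
E
```

```text
pos [ 521.9 -226.4   40. ] yaw 59.9 tilt [-0.001  0.    -1.   ] t 14.97 w 52.1 F [ 0.7 -0.3  0. ] q7 1.74
shares [-0.0035  0.0012  0.0065] twist -0.0007 rows 0.0 0.0
(38, array([0.66, 0.45]), np.float64(0.27), array([ 522.52, -225.95]))
```

Emit:
drive_tool:
  steps: "0 -0.0035 0.0005 0 0;0 -0.0035 0.0005 0.003 0;0 -0.0035 0.0005 0.005 0;0 -0.0035 0.0005 0.006 0;0 -0.0035 0.0005 0.006 0"

```text
time_s: 15.65
position: [523.0, -226.7, 38.4]
orientation: [-0.816, -3.034, 0.0]
wrist_force: [0.4, -0.0, -0.5]
width: 52.2
grasp_force: 62.8
```

```bash
python3 - <<'E'
from go import *; from seg import *
go(522.95,-226.6,38,60); p=get_state()["position"]; print(arc(load("scene"),p,p[2]+1.9))
E
```

```text
pos [ 523.  -226.7   38.4] yaw 59.9 tilt [-0.  0. -1.] t 15.65 w 52.2 F [ 0.4 -0.  -0.5] q7 1.74
shares [0.0003 0.0003 0.0013] twist -0.0006 rows 0.0 0.0
(34, array([0.45, 0.38]), np.float64(0.26), array([ 523.43, -226.35]))
```

Centred within 0.3 mm. Touch down, release and lift.

Emit:
drive_tool:
  steps: "0 0 0 0.002 0;0 0 0 0.003 0;0 0 0 0.003 0"

```text
time_s: 16.08
position: [523.1, -226.8, 38.1]
orientation: [0.816, 3.034, 0.001]
wrist_force: [-1.4, 1.1, 5.9]
width: 52.2
grasp_force: 63.4
```

Emit:
drive_tool:
  steps: "1 0 0 0 0;1 0 0 0 0;1 0 0 0 0;1 0 0 0 0;1 0 0 -0.05 0"

```text
time_s: 16.7
position: [522.2, -226.4, 52.2]
orientation: [-0.816, -3.031, -0.0]
wrist_force: [0.2, -0.1, 0.8]
width: 85.1
grasp_force: 0.0
```

Emit:
drive_tool:
  steps: "1 0 0 -0.1 0;1 0 0 -0.25 0;1 0 0 -0.42 0;1 0 0 -0.42 0;1 0 0 -0.42 0"

```text
time_s: 17.32
position: [522.9, -226.5, 178.9]
orientation: [0.816, 3.033, 0.001]
wrist_force: [-0.4, 0.5, -0.5]
width: 85.5
grasp_force: 0.0
```

```bash
python3 - <<'E'
from go import *; from seg import *
c=load("scene"); print(arc(c,(523.7,-226.2),40)); np.savez("scene3.npz",**c)
print(fit2(c,66,470,213,"e",white,r=22),fit2(c,60,468,340,"e",white,r=22))
go(470,213,150,60); go(470,213,150,120)
E
```

```text
(46, array([-0.01, -0.18]), np.float64(0.25), array([ 523.69, -226.38]))
(array([470.6, 214.1]), array([470.6, 214.1]), array([28.3, 30.7])) (array([469.3, 340.7]), array([469.3, 340.7]), array([24.1, 27. ]))
pos [ 522.5 -226.3  178.1] yaw 59.9 tilt [-0.001  0.001 -1.   ] t 17.38 w 85.4 F [ 0.3  0.6 -0.2] q7 1.62
shares [0.8857 1.1791 0.0947] twist -0.0006 rows 7.1 0.0
pos [ 522.5 -226.3  178.1] yaw 59.9 tilt [-0.001  0.001 -1.   ] t 17.38 w 85.4 F [ 0.3  0.6 -0.2] q7 1.62
shares [0.8857 1.1791 0.0947] twist -0.3339 rows 7.1 5.6
```

Emit:
drive_tool:
  steps: "1 0.44 0.59 0.047 0;1 0.44 0.59 0.047 0;1 0.44 0.59 0.047 0;1 0.44 0.59 0.047 0;1 0.44 0.59 0.047 0"

```text
time_s: 18.0
position: [496.4, -4.3, 163.0]
orientation: [-0.807, -3.033, 0.001]
wrist_force: [-0.9, 0.3, -0.3]
width: 85.5
grasp_force: 0.0
```

Emit:
drive_tool:
  steps: "1 0.446 0.589 0.047 0;1 0.446 0.589 0.047 0;1 0.446 0.589 0.047 0;1 0.446 0.589 0.047 0;1 0.446 0.589 0.047 0"

```text
time_s: 18.62
position: [469.9, 214.5, 149.3]
orientation: [-0.81, -3.034, 0.002]
wrist_force: [0.4, -0.2, 0.6]
width: 85.8
grasp_force: 0.0
```

Emit:
drive_tool:
  steps: "1 0 0 0 0;1 0 0 0 0;1 0 0 0 0"

```text
time_s: 19.0
position: [470.9, 211.2, 150.4]
orientation: [0.82, 3.033, -0.0]
wrist_force: [-0.9, -0.2, 0.1]
width: 85.5
grasp_force: 0.0
```

```bash
python3 go.py 470 213.6 90 60
```

```text
pos [470.9 211.2 150.4] yaw 59.8 tilt [ 0. -0. -1.] t 19.0 w 85.5 F [-0.9 -0.2  0.1] q7 0.74
shares [0.0067 0.0053 0.2014] twist -0.0014 rows 1.0 0.0
```

Emit:
drive_tool:
  steps: "1 0.0067 0.0053 0.12 -0.001;1 0.0067 0.0053 0.24 -0.001;1 0.0067 0.0053 0.3 -0.001;1 0.0067 0.0053 0.308 -0.001;1 0.0067 0.0053 0.308 -0.001"

```text
time_s: 19.62
position: [470.3, 215.0, 58.7]
orientation: [0.812, 3.034, 0.001]
wrist_force: [0.2, 0.3, 0.8]
width: 85.4
grasp_force: 0.0
```

```bash
python3 go.py 470 213.6 58 60
```

```text
pos [470.3 215.   58.7] yaw 60.0 tilt [ 0.001  0.001 -1.   ] t 19.62 w 85.4 F [0.2 0.3 0.8] q7 0.83
shares [-0.0014 -0.0046  0.0023] twist 0.0002 rows 0.0 0.0
```

Emit:
drive_tool:
  steps: "1 -0.001 -0.0046 0.001 0;1 -0.001 -0.0046 0.001 0;0 -0.001 -0.0046 0.001 0;0 -0.001 -0.0046 0.001 0;0 -0.001 -0.0046 0.001 0"

```text
time_s: 20.25
position: [469.2, 213.7, 57.7]
orientation: [-0.811, -3.035, -0.0]
wrist_force: [0.6, -0.1, 0.0]
width: 32.2
grasp_force: 0.0
```

Emit:
drive_tool:
  steps: "0 0 0 0 0;0 0 0 0 0;0 0 0 0 0;0 0 0 0 0"

```text
time_s: 20.75
position: [469.3, 213.8, 57.9]
orientation: [0.811, 3.035, 0.001]
wrist_force: [-1.7, 0.7, 4.9]
width: 26.0
grasp_force: 58.6
```

Emit:
drive_tool:
  steps: "0 0 0 -0.01 0;0 0 0 -0.04 0;0 0 0 -0.08 0;0 0 0 -0.1 0;0 0 0 -0.1 0"

```text
time_s: 21.38
position: [469.5, 213.9, 88.3]
orientation: [0.811, 3.034, 0.002]
wrist_force: [-0.2, -0.2, -7.8]
width: 26.1
grasp_force: 59.6
```

```bash
python3 - <<'E'
from go import *
go(529,-354,200,60)
c=load("scene"); cv2.imwrite("pics/s4.png",cv2.resize(c["image"][150:330,330:570,::-1],(720,540)))
E
```

```text
pos [469.5 213.9  88.3] yaw 60.1 tilt [ 0.001  0.001 -1.   ] t 21.38 w 26.1 F [-0.2 -0.2 -7.8] q7 0.8
shares [-1.1164 -1.5411 -0.3736] twist 0.0004 rows 9.3 0.0
```

View pics/s4.png

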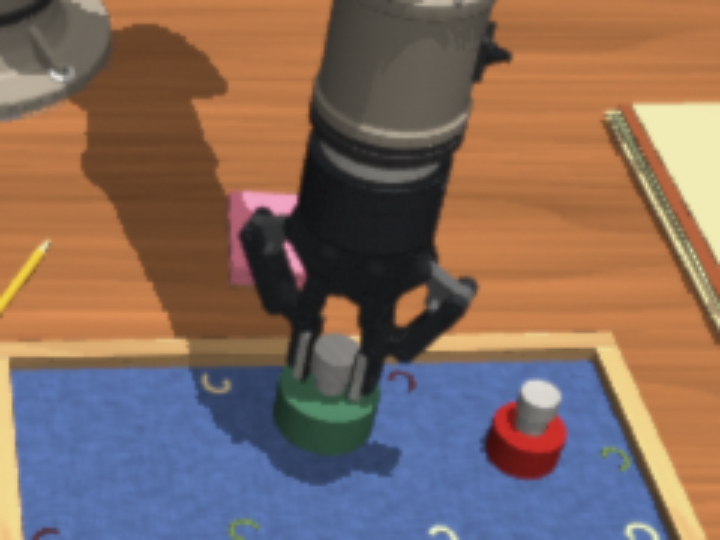

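The weight hangs upright in the gripper with its base clear of the felt, and the red weight is untouched. Next I raise it and carry it at moderate speed.

Emit:
drive_tool:
  steps: "0 0 0 -0.08 0;0 0 0 -0.2 0;0 0 0 -0.3 0;0 0 0 -0.35 0;0 0 0 -0.36 0"

```text
time_s: 22.05
position: [469.2, 213.7, 195.8]
orientation: [0.811, 3.035, 0.001]
wrist_force: [0.2, 1.0, -6.9]
width: 26.4
grasp_force: 61.0
```

Emit:
drive_tool:
  steps: "0 -0.05 -0.07 0 0;0 -0.13 -0.18 0 0;0 -0.22 -0.3 0 0;0 -0.31 -0.43 0 0;0 -0.4 -0.55 0 0"

```text
time_s: 22.68
position: [489.8, 9.1, 194.3]
orientation: [-0.811, -3.033, 0.002]
wrist_force: [1.5, 0.9, -7.0]
width: 26.1
grasp_force: 60.8
```

Emit:
drive_tool:
  steps: "0 -0.09 -0.12 0 0;0 -0.18 -0.25 0 0;0 -0.27 -0.37 0 0;0 -0.36 -0.5 0 0;0 -0.45 -0.62 0 0"

```text
time_s: 23.3
position: [514.1, -219.0, 194.0]
orientation: [-0.811, -3.032, 0.0]
wrist_force: [0.9, 0.4, -6.4]
width: 25.9
grasp_force: 60.8
```

Emit:
drive_tool:
  steps: "0 -0.09 -0.12 0 0;0 -0.18 -0.25 0 0;0 -0.24 -0.33 0 0;0 -0.266 -0.371 0 0;0 -0.266 -0.371 0 0"

```text
time_s: 23.92
position: [527.8, -354.2, 194.4]
orientation: [-0.813, -3.032, -0.0]
wrist_force: [-1.2, 0.5, -7.1]
width: 25.9
grasp_force: 60.8
```

Emit:
drive_tool:
  steps: "0 0 0 0 0;0 0 0 0 0;0 0 0 0 0"

```text
time_s: 24.3
position: [529.0, -353.1, 195.7]
orientation: [0.809, 3.035, 0.001]
wrist_force: [-0.2, 0.1, -7.6]
width: 26.1
grasp_force: 60.8
```

```bash
python3 go.py 529 -354.5 115 60
```

```text
pos [ 529.  -353.1  195.7] yaw 60.1 tilt [ 0.     0.001 -1.   ] t 24.3 w 26.1 F [-0.2  0.1 -7.6] q7 1.86
shares [-0.0024 -0.0043  0.2691] twist 0.0008 rows 1.3 0.0
```

Emit:
drive_tool:
  steps: "0 -0.0024 -0.0043 0.07 0;0 -0.0024 -0.0043 0.16 0;0 -0.0024 -0.0043 0.23 0;0 -0.0024 -0.0043 0.269 0;0 -0.0024 -0.0043 0.269 0"

```text
time_s: 24.92
position: [528.1, -355.3, 113.9]
orientation: [-0.811, -3.033, -0.0]
wrist_force: [-0.3, 0.0, -7.5]
width: 26.3
grasp_force: 60.8
```

Emit:
drive_tool:
  steps: "0 0 0 0.03 0;0 0 0 0.055 0;0 0 0 0.07 0;0 0 0 0.07 0"

```text
time_s: 25.42
position: [528.5, -355.4, 93.6]
orientation: [-0.811, -3.034, -0.0]
wrist_force: [0.7, 0.2, -6.5]
width: 26.2
grasp_force: 60.9
```

```bash
python3 - <<'E'
from go import *
go(529,-354.5,91.9,60)
c=load("scene"); cv2.imwrite("pics/s5.png",cv2.resize(c["image"][200:380,40:280,::-1],(720,540)))
E
```

```text
pos [ 528.5 -355.4   93.6] yaw 60.1 tilt [-0.001  0.    -1.   ] t 25.43 w 26.2 F [ 0.7  0.2 -6.5] q7 1.93
shares [-0.0001  0.0034  0.0055] twist 0.0004 rows 0.0 0.0
```

View pics/s5.png

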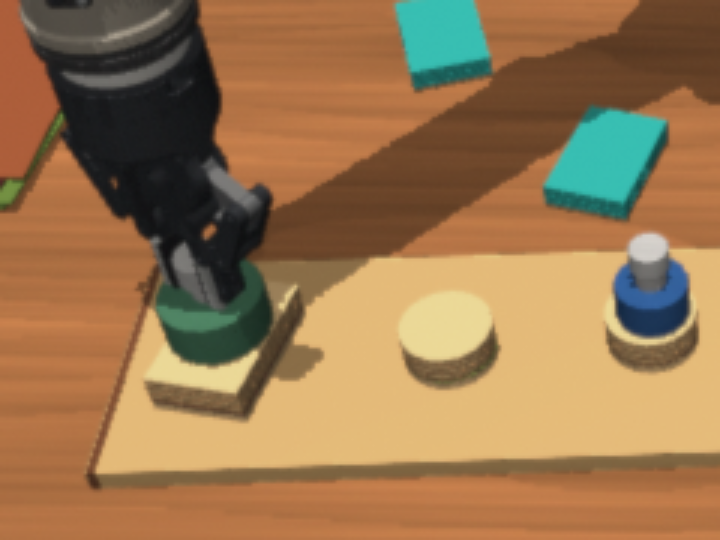

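The green weight is just above the middle of the oblong caul, upright, and the round caul is neatly on its piece. I lower the last 2 mm.

Emit:
drive_tool:
  steps: "0 0 0.003 0.002 0;0 0 0.003 0.004 0;0 0 0.003 0.005 0;0 0 0.003 0.006 0;0 0 0.003 0.006 0"

```text
time_s: 26.1
position: [529.1, -354.8, 92.1]
orientation: [-0.811, -3.035, -0.0]
wrist_force: [-0.3, -0.3, -7.6]
width: 26.2
grasp_force: 60.9
```

Emit:
drive_tool:
  steps: "0 0 0 0.001 0;0 0 0 0.002 0;0 0 0 0.003 0;0 0 0 0.003 0"

```text
time_s: 26.6
position: [529.1, -354.9, 92.0]
orientation: [0.812, 3.035, 0.001]
wrist_force: [-4.6, 3.9, 5.7]
width: 26.0
grasp_force: 61.9
```

Emit:
drive_tool:
  steps: "1 0 0 0 0;1 0 0 0 0;1 0 0 0 0;1 0 0 0 0;1 0 0 0 0"

```text
time_s: 27.22
position: [529.2, -354.8, 91.2]
orientation: [0.811, 3.035, -0.0]
wrist_force: [0.2, -0.3, 0.1]
width: 85.3
grasp_force: 0.0
```

Emit:
drive_tool:
  steps: "1 0 0 -0.05 0;1 0 0 -0.15 0;1 0 0 -0.25 0;1 0 0 -0.35 0;1 0 0 -0.35 0"

```text
time_s: 27.85
position: [530.3, -356.1, 199.8]
orientation: [0.81, 3.029, -0.002]
wrist_force: [-1.5, -0.5, -0.7]
width: 85.4
grasp_force: 0.0
```

```bash
python3 - <<'E'
from go import *; from seg import *
go(468.8,340.2,190,60); go(468.8,340.2,190,100)
c=load("scene"); print(fit2(c,100,530,-354,"e",white,r=20)); 
im,g=local(c,(530.2,-354.2),-9.9,40); r=im[...,0].astype(float)
for y0 in(-20,-10,0,10,18): print(edge(r[(g>y0)&(g<y0+5)].mean(0),g,37,50)[0],end=" ")
for x0 in(32,36): col=r[:,(g>x0)&(g<x0+4)].mean(1); print(edge(col,g,22,34))
E
```

```text
pos [ 530.3 -356.1  199.8] yaw 60.0 tilt [ 0.005 -0.003 -1.   ] t 27.85 w 85.4 F [-1.5 -0.5 -0.7] q7 1.86
shares [1.3369 1.9086 0.0256] twist 0.0002 rows 11.2 0.0
pos [ 530.3 -356.1  199.8] yaw 60.0 tilt [ 0.005 -0.003 -1.   ] t 27.85 w 85.4 F [-1.5 -0.5 -0.7] q7 1.86
shares [1.3369 1.9086 0.0256] twist -0.222 rows 11.2 3.7
(array([ 532.1, -353.7]), array([ 531.9, -353.6]), array([26.2, 26.6]))
42.29 42.23 42.37 42.2 42.53 (28.27, -12.3)
(27.97, -12.4)
```

Emit:
drive_tool:
  steps: "1 0.45 0.64 0 0;1 0.45 0.64 0 0;1 0.45 0.64 0 0;1 0.45 0.64 0 0;1 0.45 0.64 0 0"

```text
time_s: 28.52
position: [507.3, -116.3, 195.3]
orientation: [-0.799, -3.035, -0.002]
wrist_force: [0.3, -0.2, 0.2]
width: 85.2
grasp_force: 0.0
```

Emit:
drive_tool:
  steps: "1 0.45 0.64 0 0;1 0.45 0.64 0 0;1 0.45 0.64 0 0;1 0.45 0.64 0 0;1 0.45 0.64 0 0"

```text
time_s: 29.15
position: [486.3, 116.0, 195.7]
orientation: [-0.802, -3.037, -0.0]
wrist_force: [0.2, -0.5, -0.1]
width: 85.1
grasp_force: 0.0
```

Emit:
drive_tool:
  steps: "1 0.437 0.63 0.2 0;1 0.437 0.63 0.2 0;1 0.437 0.63 0.2 0;1 0.437 0.63 0.2 0;1 0.437 0.63 0.2 0"

```text
time_s: 29.78
position: [466.6, 344.5, 134.5]
orientation: [-0.804, -3.036, 0.002]
wrist_force: [-0.3, -1.2, 0.5]
width: 85.8
grasp_force: 0.0
```

Emit:
drive_tool:
  steps: "1 0 0 0 0;1 0 0 0 0;1 0 0 0 0"

```text
time_s: 30.15
position: [468.1, 340.5, 136.7]
orientation: [0.815, 3.034, 0.0]
wrist_force: [0.5, 0.5, 0.5]
width: 85.2
grasp_force: 0.0
```

```bash
python3 go.py 468.7 340.3 53 60
```

```text
pos [468.1 340.5 136.7] yaw 59.9 tilt [ 0.  0. -1.] t 30.15 w 85.2 F [0.5 0.5 0.5] q7 0.59
shares [-0.0019  0.0003  0.2789] twist -0.0004 rows 1.3 0.0
```

Emit:
drive_tool:
  steps: "1 -0.002 0 0.12 0;1 -0.002 0 0.22 0;1 -0.002 0 0.265 0;1 -0.002 0 0.279 0;1 -0.002 0 0.279 0"

```text
time_s: 30.78
position: [468.5, 341.7, 53.2]
orientation: [0.812, 3.034, 0.001]
wrist_force: [0.5, 1.1, 0.2]
width: 85.2
grasp_force: 0.0
```

```bash
python3 go.py 468.7 340.3 53 60
```

```text
pos [468.5 341.7  53.2] yaw 60.0 tilt [ 0.001  0.001 -1.   ] t 30.77 w 85.2 F [0.5 1.1 0.2] q7 0.65
shares [-0.0031 -0.0038  0.0007] twist 0.0003 rows 0.0 0.0
```

Emit:
drive_tool:
  steps: "1 -0.003 -0.0038 0 0;1 -0.003 -0.0038 0 0;0 -0.003 -0.0038 0 0;0 -0.003 -0.0038 0 0;0 -0.003 -0.0038 0 0"

```text
time_s: 31.4
position: [468.1, 340.3, 52.6]
orientation: [-0.811, -3.035, -0.0]
wrist_force: [0.3, -0.9, 0.1]
width: 32.2
grasp_force: 0.0
```

Emit:
drive_tool:
  steps: "0 0 0 0 0;0 0 0 0 0;0 0 0 0 0;0 0 0 0 0"

```text
time_s: 31.9
position: [468.3, 340.4, 52.8]
orientation: [0.811, 3.035, 0.001]
wrist_force: [-0.7, 0.1, 3.9]
width: 21.6
grasp_force: 58.6
```

Emit:
drive_tool:
  steps: "0 0 0 -0.01 0;0 0 0 -0.1 0;0 0 0 -0.25 0;0 0 0 -0.4 0;0 0 0 -0.46 0"

```text
time_s: 32.52
position: [468.8, 340.4, 192.4]
orientation: [0.811, 3.034, 0.003]
wrist_force: [0.0, -0.4, -3.3]
width: 22.1
grasp_force: 59.3
```

```bash
python3 go.py 523 -226.5 190 60
```

```text
pos [468.8 340.4 192.4] yaw 60.1 tilt [ 0.002  0.002 -1.   ] t 32.52 w 22.1 F [ 0.  -0.4 -3.3] q7 0.55
shares [-1.1    -1.5472  0.0049] twist 0.0003 rows 9.1 0.0
```

Emit:
drive_tool:
  steps: "0 -0.05 -0.07 0 0;0 -0.13 -0.18 0 0;0 -0.22 -0.3 0 0;0 -0.31 -0.43 0 0;0 -0.4 -0.55 0 0"

```text
time_s: 33.15
position: [488.1, 134.1, 188.7]
orientation: [-0.812, -3.032, 0.004]
wrist_force: [0.6, -1.0, -3.0]
width: 22.1
grasp_force: 59.3
```

Emit:
drive_tool:
  steps: "0 -0.09 -0.12 0 0;0 -0.18 -0.25 0 0;0 -0.27 -0.37 0 0;0 -0.36 -0.5 0 0;0 -0.43 -0.62 0 0"

```text
time_s: 33.78
position: [506.8, -90.9, 188.8]
orientation: [-0.813, -3.031, 0.002]
wrist_force: [0.9, -0.7, -3.0]
width: 22.4
grasp_force: 59.3
```

Emit:
drive_tool:
  steps: "0 -0.09 -0.12 0 0;0 -0.18 -0.25 0 0;0 -0.24 -0.33 0 0;0 -0.268 -0.376 0 0;0 -0.268 -0.376 0 0"

```text
time_s: 34.4
position: [520.8, -226.9, 189.5]
orientation: [-0.814, -3.032, 0.001]
wrist_force: [-0.1, 0.2, -3.5]
width: 22.2
grasp_force: 59.3
```

Emit:
drive_tool:
  steps: "0 0 0 0 0;0 0 0 0 0;0 0 0 0 0"

```text
time_s: 34.78
position: [522.4, -225.1, 190.6]
orientation: [-0.809, -3.036, -0.001]
wrist_force: [-0.2, -0.0, -3.0]
width: 22.1
grasp_force: 59.3
```

```bash
python3 go.py 522.8 -226.6 110 60
```

```text
pos [ 522.4 -225.1  190.6] yaw 60.2 tilt [ 0.  0. -1.] t 34.77 w 22.1 F [-0.2 -0.  -3. ] q7 1.66
shares [-0.0038 -0.0038  0.2685] twist 0.0009 rows 1.3 0.0
```

Emit:
drive_tool:
  steps: "0 -0.004 -0.004 0.07 0;0 -0.004 -0.004 0.16 0;0 -0.004 -0.004 0.23 0;0 -0.004 -0.004 0.268 0;0 -0.004 -0.004 0.268 0"

```text
time_s: 35.4
position: [522.4, -227.4, 109.7]
orientation: [-0.811, -3.034, -0.0]
wrist_force: [0.4, -0.1, -3.8]
width: 22.0
grasp_force: 59.3
```

Emit:
drive_tool:
  steps: "0 0 0 0.03 0;0 0 0 0.055 0;0 0 0 0.07 0;0 0 0 0.07 0"

```text
time_s: 35.9
position: [522.4, -227.7, 88.8]
orientation: [-0.811, -3.034, -0.0]
wrist_force: [-0.2, -0.1, -2.6]
width: 21.8
grasp_force: 59.3
```

```bash
python3 go.py 522.8 -226.6 86.8 60
```

```text
pos [ 522.4 -227.7   88.8] yaw 60.1 tilt [-0.001  0.    -1.   ] t 35.9 w 21.8 F [-0.2 -0.1 -2.6] q7 1.75
shares [0.0007 0.0039 0.0067] twist 0.0004 rows 0.0 0.0
```

Emit:
drive_tool:
  steps: "0 0.001 0.004 0.002 0;0 0.001 0.004 0.004 0;0 0.001 0.004 0.006 0;0 0.001 0.004 0.0065 0;0 0.001 0.004 0.0065 0"

```text
time_s: 36.52
position: [522.9, -226.6, 87.2]
orientation: [-0.811, -3.035, -0.0]
wrist_force: [0.2, -1.1, -3.3]
width: 21.8
grasp_force: 59.3
```

Emit:
drive_tool:
  steps: "0 0 0 0.001 0;0 0 0 0.002 0;0 0 0 0.003 0;0 0 0 0.003 0"

```text
time_s: 37.02
position: [523.0, -226.7, 86.8]
orientation: [0.812, 3.035, 0.001]
wrist_force: [-2.3, 1.1, 5.7]
width: 22.3
grasp_force: 59.8
```

In contact; release and rise.

Emit:
drive_tool:
  steps: "1 0 0 0 0;1 0 0 0 0;1 0 0 0 0;1 0 0 0 0;1 0 0 0 0"

```text
time_s: 37.65
position: [523.0, -226.6, 86.3]
orientation: [0.811, 3.035, -0.0]
wrist_force: [0.2, -0.2, -0.2]
width: 85.5
grasp_force: 0.0
```

Emit:
drive_tool:
  steps: "1 0 0 -0.05 0;1 0 0 -0.15 0;1 0 0 -0.3 0;1 0 0 -0.45 0;1 0 0 -0.45 0"

```text
time_s: 38.28
position: [524.9, -227.9, 225.7]
orientation: [0.81, 3.027, 0.001]
wrist_force: [0.3, -0.5, 0.2]
width: 85.4
grasp_force: 0.0
```

Emit:
drive_tool:
  steps: "1 0.3 0.6 0 0;1 0.3 0.6 0 0;1 0.3 0.6 0 0;1 0.3 0.6 0 0;1 0.3 0.6 0 0"

```text
time_s: 38.9
position: [534.5, -25.0, 221.1]
orientation: [-0.808, -3.035, 0.001]
wrist_force: [0.1, -0.7, 0.2]
width: 85.2
grasp_force: 0.0
```

```bash
python3 - <<'E'
from seg import *
c=load("scene"); print(fit2(c,94,523,-226,"e",white,r=18),fit2(c,100,530,-354,"e",white,r=20),arc(c,(523.7,-226.2),40))
cv2.imwrite("pics/s6.png",c["image"][150:420,40:600,::-1])
E
```

```text
(array([ 524.4, -225.7]), array([ 524.4, -225.7]), array([23.5, 25.7])) (array([ 530.5, -354. ]), array([ 530.5, -354. ]), array([27.5, 30.1])) (47, array([-0.06, -0.31]), np.float64(0.26), array([ 523.64, -226.51]))
```

View pics/s6.png

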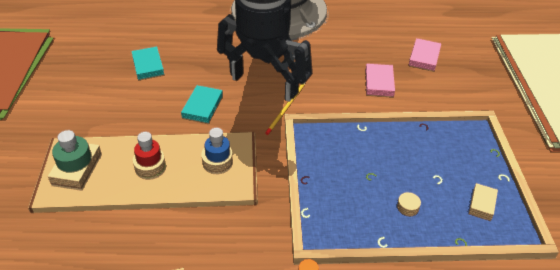

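All three pieces are under their weights: green at (70,150), red at (147,152) and blue at (217,148) in the crop. The spares are still in the tray at (409,204) and (484,201), and the arm is clear.

Emit:
drive_tool:
  steps: "1 0 0 0 0;1 0 0 0 0;1 0 0 0 0"

```text
time_s: 39.33
position: [534.7, -26.6, 221.3]
orientation: [0.814, 3.034, -0.0]
wrist_force: [0.1, -0.8, 0.2]
width: 85.1
grasp_force: 0.0
```

```bash
python3 -c "
from bench import manip
print(manip.job_done())"
```

```text
the job is handed in; nothing more can be done
None
```

The job is handed in after about 39 s: both cauls sit within about 0.3 mm of their pieces, the green and red weights stand upright within about 1 mm of centre, and nothing else was moved; no verdict was shown.

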